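# Draw the guard bolt and top up the sloped carton rack

## Task

The carton rack on the counter is closed by a barrel bolt across its stack: lift the bolt's handle clear of its notch and draw the bolt all the way out, and leave it drawn. Then lay the loose carton flat and square on top of the carton already in the rack, its end leaning back against the backstop like the one below. Set it down gently rather than dropping or ramming it, and leave everything else on the counter where it is.

Things in the scene. Friction and masses are not known exactly. Their poses are not given: they have to be found in the camera images.
- rack: Carton rack, fixed: plywood base 210 x 345 mm with a sloped steel bed and a barrel bolt. Origin on the counter under the bed's middle; x level towards the bed's low end (away from the robot), y level, the way the bolt draws out (to the robot's left), z up. Base from y = -85 to 260 mm. Bolt axis along y at x = 14, z = 113 mm. Keeper post at y = -66 to -74 (130 mm high), bolt case from y = 66 mm.
- bed: The rack's sloped bed, 70 mm wide, no side walls. Origin on its face, 60 mm straight above the rack's origin; x points down the 15 degree (0.262 rad) slope, y is the rack's y, z square to the face. At x = 85 mm stands the backstop, 85 mm high, square to the bed. A carton seated against it has its middle at x = 15, y = 0, z = 22.5 mm (lower) or 67.5 mm (upper).
- bolt_knob (a point): Centre of the 22 mm steel ball at the end of the bolt's handle, 62 mm from the bolt's axis; the handle rod is 10 mm thick. Home, the handle points level along the rack's -x (to the robot) at rack y = 95 mm, in a notch 16 mm wide in a wall that stands 22 to 26 mm from the bolt's axis and 7 mm above it. Nothing is below or beside the ball. A pinched ball creeps some mm in the fingers as it turns.
- bolt_tip (a point): The free end of the bolt: a steel rod 12 mm thick that passes 4 mm over the lower carton. Home it lies at rack y = -78 mm in the keeper; fully drawn at y = +62 mm, clear of the stack.
- bolt_lift (a joint): Turn of the bolt's handle in rad: 0 level in the notch (it may start up to 0.2 up), 1.57 straight up. Clear of the notch from about 0.55. It stays where it is left (friction about 0.05 N m); if let drop when drawn it merely rests on the wall.
- bolt_slide (a joint): How far the bolt is drawn out along the rack's +y, in m: 0 home, 0.14 the end of its travel. Sliding takes 2 to 3 N and it stays where it is left; with the handle in the notch it moves only 3 mm.
- carton: The loose carton, plain brown cardboard with a pale paper band: 140 (x) x 50 (y) x 45 mm (z), about 0.25 kg, lying flat on the counter to the right of the rack. Origin at the middle of its underside.
- carton_mid (a point): The middle of the loose carton.
- low_carton: The carton already in the rack, alike in every way, lying on the bed with its end against the backstop, not fastened. Origin at the middle of its underside, axes as those of the bed.
- low_carton_mid (a point): The middle of the carton already in the rack.
- jar: Bystander, to be left alone: closed glass jar, 68 mm across, 110 mm high, on the robot's right beyond the loose carton.
- tub: Bystander, to be left alone: open white tub 130 x 100 x 60 mm on the left.
- beaker: Bystander, to be left alone: grey plastic beaker, 76 mm across, 110 mm high, near the robot on the left.
- tumbler: Bystander, to be left alone: clear glass tumbler, 70 mm across, 100 mm high, beyond the rack on the left.
- spoon: Bystander, to be left alone: steel spoon lying to the right of the loose carton.
- bowl: Bystander, to be left alone: white bowl, 110 mm across, 50 mm high, near the robot on the right.
Not all that is in view belongs to the job. Leave any turquoise look-alike of the carton alone.

How it is judged:
By the outcome, as a careful person would: the job done as asked, in the order asked, and still so for the second after the job is handed in, with the robot touching nothing.
It also fails if it takes over 54 s, if anything falls off the work surface, if the arm or the gripper's body presses on something with over 40 N, if the wrist force passes 120 N, or if a joint passes its speed limit or range.

## Robot

A 6-joint arm with a two-finger parallel gripper is mounted at the origin on the work surface. World frame = base frame: x ahead of the robot, y to its left, z up, the work surface at z = 0. Lengths are in m, angles in rad, forces in N, time in s.
With the tool pointing down it reaches from about 0.3 to 0.875 m from the base axis. Payload 6.4 kg.
Tool frame: the origin (TCP) lies midway between the tips of the shut fingers; the grasp point (between the pads) lies 19 mm behind it (ctrl.hold_point_z is the distance from the TCP to the grasp point, in m); z points along the fingers, y is the line along which they close (so a half turn about z gives the same grasp; the last joint's range is limited). The gripper opens to 85 mm and grips with 20 to 120 N. Pads are 22 mm wide; open, the fingers measure 114 mm over their backs; the gripper's body (76 mm by 85 mm) begins 54 mm behind the grasp point. The pads swing forward as they close: fully open they stand 13 mm farther back than shut.
Start: joints at [1.092, 0.181, 1.607, -0, 1.354, -0.206], TCP at [0.155, 0.554, 0.231] pointing down, gripper open.
Joint ranges: [-2.99, 2.99], [-0.89, 2.07], [0.3, 2.58], [-1.14, 4.28], [0, 2.63], [-3.12, 3.12]. Speed limits (rad/s): [2.57, 2.57, 3.01, 3.14, 3.14, 3.14].

## Interface

Orientations are given as a unit quaternion [w, x, y, z].
In Python, from bench import ctrl gives the robot as it stands.
- The arm moves only by the tool carry_out, never from a script. Its argument "plan" is text: rows parted by semicolons, each of 6 numbers parted by spaces: the shift along the tool's x, y, z as a fraction of full scale, then the turn, a rotation vector about the tool's x, y, z as a fraction of full scale. A call has exactly 8 rows; each row shifts and turns the commanded pose from where the row before left it, along the tool's axes as they then stand; what a row does not reach is not made up. Full scale, the value 1, is 40 mm for a shift and 0.1 rad for a turn. A row lasts 1/12 s, in which the tool goes at most 41.7 mm and 7.16 degrees, less where a joint would pass 70% of its speed; a pose out of reach is approached as far as the arm can. A call with a number of a shift or a turn outside -1 to 1 is refused whole. A call with a gripper value outside its range is refused whole. "claw" is the gripper's target within -1 to 1 (shut at 1, half-way at 0, fully open at -1), set as the call begins (left out, the last holds). The fingers move at their own pace and stop on an object; the grip force is fixed at half the most. Time passes only in rows, so rows that do not move let the fingers close, or fill a call up. It gives the time, the measured TCP pose, the force, the opening and the grip force at its end, in the units of the state.
- ctrl.get_obs(): the state, without advancing time (a new reading comes with each control period).
- ctrl.camera(name): name is "side" or "top" or "wrist"; returns a dict with "pixels" (480x640x3 uint8, red, green, blue), "mtx" (3x3 intrinsics, pixels), "R" (3x3) and "t" (3): a world point X has camera coordinates R X + t. Camera axes: x right, y down, z forward; pixel columns grow to the right and rows downward; lengths in m; the calibration is good to about 2 mm. A picture is of the moment at which its call begins. There is no depth.
- ctrl.hand_in(): hands the job in; it is judged then, once.
The state is a dict: "time_s": time; "q": joint angles; "dq": joint speeds; "joint_efforts": joint torques, N m; "eef_pos": TCP position; "eef_rot": TCP orientation; "wrist_force": force on the tool from outside, world axes, zero at the start; "torque": the same for the moment, N m; "opening": opening from 0.0 (shut) to 1.0 (fully open); "grasp_force": force on a finger pad.
Only numpy, scipy, OpenCV 4.12 (cv2) and the standard library are available. Lean on these libraries where they do the work, as an engineer would, in place of code of your own. Each camera call takes 0.05 s, during which the arm holds its last target. There are 200 camera calls.

## Working session

There is one attempt and no reset: what is moved stays moved. The work goes in short steps, Python scripts to look and compute and a tool call to move; the robot and the scene stay as the last step left them, time stands still between calls to the robot, and variables do not carry over. Pictures are saved under pics/ and viewed, at most 12 in all, crops included, and the job is handed in when it is done.

Besides the shell and the picture viewer there is one more tool, called after "Call:" as name(argument=value, ...), one argument or row to a line, values as JSON. carry_out: Moves the arm, as the interface text tells. Shift numbers are shares of 40 mm and turn numbers shares of 0.1 rad, none past 1 either way. Its arguments: {"type":"object","properties":{"plan":{"type":"string"},"claw":{"type":"number"}},"required":["plan"]}

```bash
ls; mkdir -p pics; python3 - <<'E'
from bench import ctrl
import cv2,numpy as np,pickle
d={}
for n in("top","side"):
    c=ctrl.camera(n); d[n]=c
    cv2.imwrite(f"pics/{n}0.png",c["pixels"][:,:,::-1])
    print(n,c["mtx"].round(1).tolist(),(-c["R"].T@c["t"]).round(3),c["R"].round(2).tolist())
pickle.dump(d,open("d0.pkl","wb"))
o=ctrl.get_obs();print(o,ctrl.hold_point_z)
E
```

```text
pics
top [[510.5, 0.0, 322.5], [0.0, 510.5, 238.9], [0.0, 0.0, 1.0]] [ 0.241 -0.023  1.274] [[-0.03, -1.0, 0.0], [-0.98, 0.03, -0.2], [0.2, -0.01, -0.98]]
side [[481.9, 0.0, 315.7], [0.0, 481.9, 242.6], [0.0, 0.0, 1.0]] [ 0.26  -0.748  1.025] [[0.95, -0.31, -0.0], [-0.24, -0.74, -0.62], [0.19, 0.59, -0.78]]
{'time_s': 0.1, 'q': array([ 1.09170772e+00,  1.81484230e-01,  1.60789415e+00, -9.56642780e-06,
        1.35379206e+00, -2.06299015e-01]), 'dq': array([ 1.54070074e-04, -5.75979933e-04, -2.74129210e-03,  1.26678395e-05,
       -4.95961034e-05, -6.76158854e-04]), 'joint_efforts': array([ 2.90672997e-04, -4.45884240e+01, -3.52236235e+01, -2.63866923e-04,
        4.29852502e-03,  6.50537595e-05]), 'eef_pos': array([0.15467119, 0.55329912, 0.23047111]), 'eef_rot': array([-2.60688831e-04,  1.35971219e-01,  9.90712473e-01, -7.44588614e-04]), 'wrist_force': array([ 0.28857693,  1.19916965, -0.30061889]), 'torque': array([-0.01598486,  0.03402113, -0.0089086 ]), 'grasp_force': 0.0, 'opening': 0.9995123464549247} 0.0187
```

View pics/top0.png

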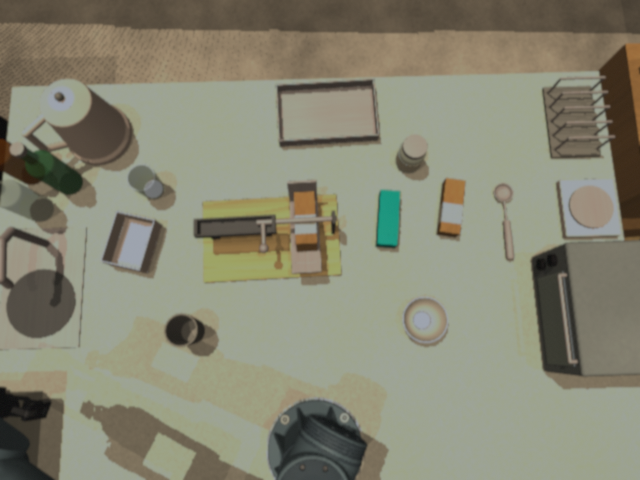

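View pics/side0.png

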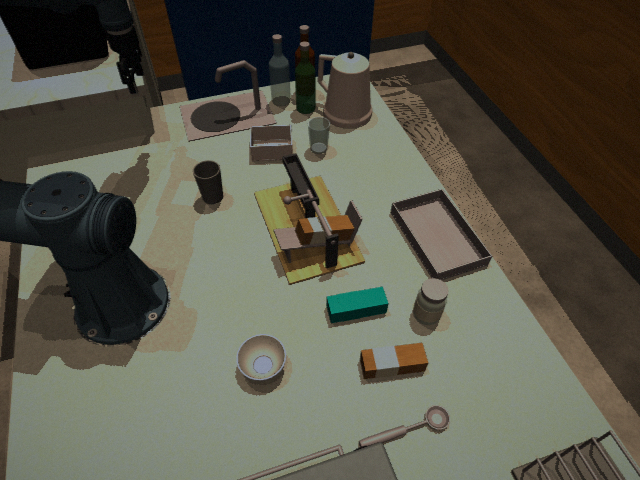

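The top view shows the rack on its yellow base (203–341, 195–281), with the knob near (263,248). The loose carton is at (452,207) and the turquoise decoy at (388,218). In the side view the knob is at about (288,198) and the carton at (394,360).

```bash
cat > h.py <<'E'
import cv2,numpy as np,pickle
def ray(c,uv):
    uv=np.atleast_2d(uv).astype(float)
    d=np.c_[uv,np.ones(len(uv))]@np.linalg.inv(c["mtx"]).T@c["R"]
    return -c["R"].T@c["t"],d
def cast(c,uv,z):
    o,d=ray(c,uv); return o+d*((z-o[2])/d[:,2:])
def tri(c1,u1,c2,u2):
    o1,d1=ray(c1,u1);o2,d2=ray(c2,u2);d1=d1[0];d2=d2[0]
    s=np.linalg.lstsq(np.c_[d1,-d2],o2-o1,rcond=None)[0]
    a=o1+s[0]*d1;b=o2+s[1]*d2
    return (a+b)/2,np.linalg.norm(a-b)
def proj(c,X):
    p=np.atleast_2d(X)@c["R"].T+c["t"]; p=p@c["mtx"].T; return p[:,:2]/p[:,2:]
E
python3 - <<'E'
from h import *
d=pickle.load(open("d0.pkl","rb"))
for n in d:
    c=d[n];hsv=cv2.cvtColor(c["pixels"],cv2.COLOR_RGB2HSV)
    m=cv2.inRange(hsv,(20,110,60),(32,255,255))
    k=max(cv2.findContours(m,0,2)[0],key=cv2.contourArea)[:,0]
    for z in(0.0,.015,.02):
        P=cast(c,k,z)[:,:2]; r=cv2.minAreaRect((P*1000).astype(np.float32)); print(n,"base",z,r)
    r=cv2.minAreaRect(k.astype(np.float32)); print(cv2.approxPolyDP(k,6,True)[:,0].tolist())
    m=cv2.inRange(hsv,(5,120,60),(19,255,255))
    for k in cv2.findContours(m,0,2)[0]:
        if 60<cv2.contourArea(k)<1500: print("orange",cv2.contourArea(k),cv2.boundingRect(k))
a=cv2.resize(d["top"]["pixels"][175:295,190:350],None,fx=5,fy=5,interpolation=2)
cv2.imwrite("pics/a.png",a[:,:,::-1])
b=cv2.resize(d["side"]["pixels"][145:285,250:370],None,fx=4,fy=4,interpolation=2)
e=cv2.resize(d["top"]["pixels"][170:250,430:480],None,fx=6,fy=6,interpolation=2)
im=np.zeros((560,780,3),np.uint8);im[:,:480]=b;im[:480,480:]=e
cv2.imwrite("pics/b.png",im[:,:,::-1])
E
```

```text
top base 0.0 ((601.624755859375, 173.22268676757812), (11.816605567932129, 191.4510498046875), 4.18205451965332)
top base 0.015 ((597.3748779296875, 170.91055297851562), (11.677543640136719, 189.1973876953125), 4.182041645050049)
top base 0.02 ((595.9581909179688, 170.13983154296875), (11.631124496459961, 188.44613647460938), 4.1820454597473145)
[[279, 200], [205, 207]]
orange 648.0 (214, 235, 46, 19)
orange 265.5 (296, 234, 21, 16)
orange 372.0 (267, 226, 23, 42)
orange 185.5 (438, 223, 22, 13)
orange 242.0 (301, 222, 38, 54)
orange 185.5 (623, 217, 17, 14)
orange 411.0 (294, 191, 21, 23)
orange 415.5 (442, 179, 22, 25)
orange 189.5 (0, 140, 12, 24)
side base 0.0 ((436.2032165527344, 152.90904235839844), (237.4481658935547, 75.85893249511719), 89.56758117675781)
side base 0.015 ((433.6316833496094, 139.72161865234375), (233.97402954101562, 74.74907684326172), 89.56767272949219)
side base 0.02 ((432.7744445800781, 135.3258056640625), (232.81600952148438, 74.37910461425781), 89.5676040649414)
[[277, 187], [265, 191], [267, 200], [261, 193], [263, 205], [255, 195], [280, 251], [266, 202], [272, 200], [284, 227], [292, 224]]
orange 202.5 (361, 349, 15, 22)
orange 546.0 (395, 343, 33, 24)
orange 539.5 (277, 248, 66, 28)
orange 112.5 (338, 240, 21, 16)
orange 289.5 (326, 215, 28, 16)
orange 424.0 (284, 199, 29, 34)
orange 67.0 (280, 189, 17, 11)
```

View pics/a.png

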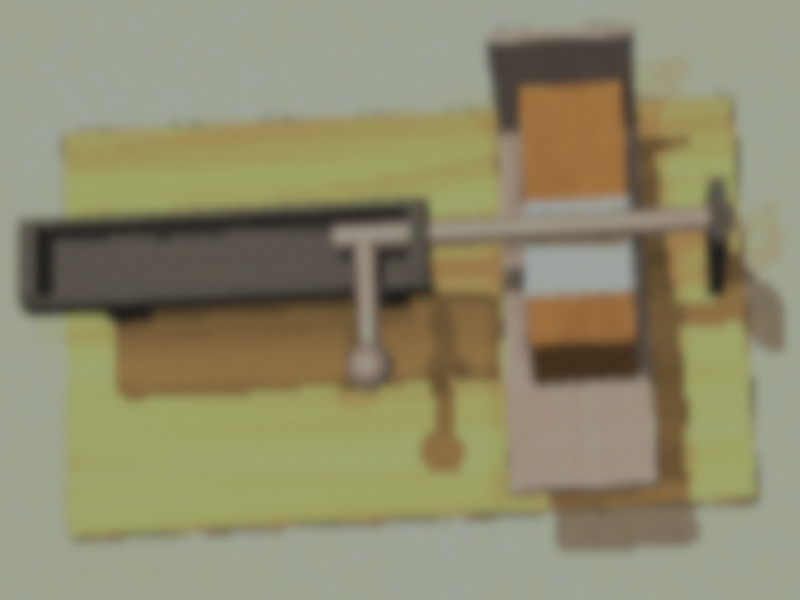

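View pics/b.png

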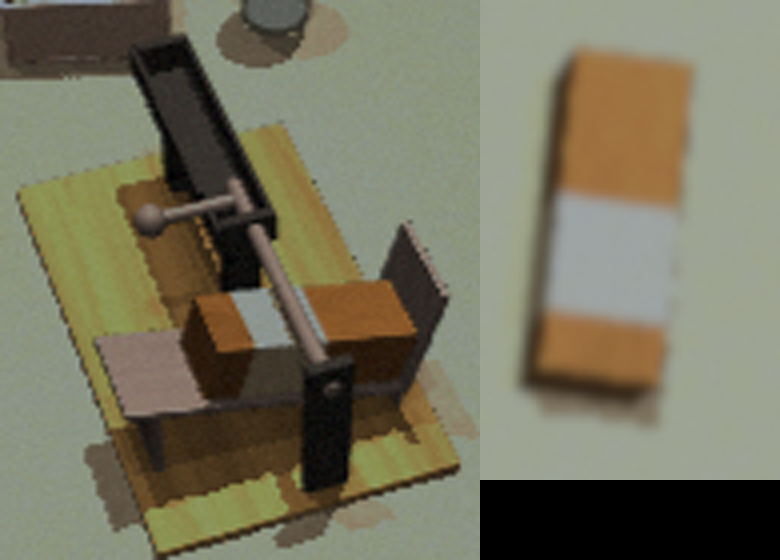

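The crops show the base corners, the knob at (369,366) in the top crop and (148,219) in the side crop, and the carton's top-face corners. Next I turn these into positions.

```bash
python3 - <<'E'
from h import *
d=pickle.load(open("d0.pkl","rb"));T=d["top"];S=d["side"]
ta=lambda p:np.array(p)/5+[190,175]-.4
sb=lambda p:np.array(p)/4+[250,145]-.375
te=lambda p:np.array(p)/6+[430,170]-.42
B=ta([(63,133),(733,97),(757,502),(70,538)])
for z in(.012,.018):
    P=cast(T,B,z)[:,:2];print("base",z,P.round(4).tolist());L=[np.linalg.norm(P[i]-P[i-3]) for i in range(4)];print(np.round(L,4))
    e=(P[0]-P[1]+P[3]-P[2]);print("yaw y axis",np.arctan2(-e[0],e[1])); f=P[0]+P[1]-P[2]-P[3];print("yaw x",np.arctan2(f[1],f[0]))
for a,b,n in[((63,133),(283,122),"bfl"),((70,538),(18,190),"bnl"),((757,502),(160,552),"bnr"),((733,97),(460,464),"bfr"),((369,366),(148,219),"knob"),((632,35),(447,296),"stopR"),((490,40),(403,224),"stopL"),((530,347),(195,296),"lcnl"),((636,345),(218,352),"lcnr"),((622,80),(415,335),"lcfr")]:
    p,g=tri(T,ta(a),S,sb(b));print(n,p.round(4),round(g,4))
P=cast(T,te([(97,48),(212,63),(180,385),(57,370)]),.045)
print("carton",P.round(4).tolist(),P.mean(0),[np.linalg.norm(P[i]-P[i-3]).round(4) for i in range(4)]);f=P[0]+P[1]-P[2]-P[3];print(np.arctan2(f[1],f[0]))
E
```

```text
base 0.012 [[0.6044, 0.2732], [0.6137, -0.0705], [0.4041, -0.0752], [0.396, 0.266]]
[0.3438 0.2096 0.3413 0.2085]
yaw y axis 0.025383928794970822
yaw x 0.028539096752516237
base 0.018 [[0.6027, 0.2718], [0.6119, -0.0703], [0.4033, -0.075], [0.3953, 0.2646]]
[0.3422 0.2086 0.3397 0.2075]
yaw y axis 0.025383928794970777
yaw x 0.028539096752515935
bfl [0.6074 0.275  0.0044] 0.0015
bnl [0.3979 0.2679 0.0039] 0.0018
bnr [ 0.407  -0.0756  0.0055] 0.004
bfr [ 0.6154 -0.0707  0.0064] 0.0002
knob [0.4587 0.1059 0.1143] 0.0009
stopR [ 0.6161 -0.02    0.1172] 0.0032
stopL [0.6138 0.0474 0.117 ] 0.0003
lcnl [0.4668 0.0313 0.1152] 0.0019
lcnr [ 0.4665 -0.0178  0.1159] 0.0025
lcfr [ 0.6023 -0.0141  0.0797] 0.003
carton [[0.639, -0.3466, 0.045], [0.631, -0.3943, 0.045], [0.4936, -0.3695, 0.045], [0.5013, -0.3195, 0.045]] [ 0.56621127 -0.35750472  0.045     ] [np.float64(0.0484), np.float64(0.1397), np.float64(0.0506), np.float64(0.1403)]
-0.1865376833262688
```

```bash
cat >> h.py <<'E'
from scipy.spatial.transform import Rotation as R3
O=np.array([.508,.0113,0]);YAW=.027
RK=R3.from_euler('z',YAW)
def rk(p): return O+RK.apply(np.array(p)/1000)   # rack mm -> world
def down(yaw,pitch=0): # tool y along world yaw direction, z down; tool x = y x z
    y=np.array([np.cos(yaw),np.sin(yaw),0]);z=np.array([0,0,-1.]);x=np.cross(y,z)
    return R3.from_matrix(np.c_[x,y,z])*R3.from_rotvec([0,pitch,0])
def go(pos,rot):
    from bench import ctrl
    o=ctrl.get_obs();w=o["eef_rot"];r=R3.from_quat([w[1],w[2],w[3],w[0]])
    print("t",round(o["time_s"],2),"TCP",o["eef_pos"].round(4),"open",round(o["opening"],3),"F",o["wrist_force"].round(1),"grip",round(o["grasp_force"],1))
    D=np.array(pos)-o["eef_pos"]
    print("turn",((r.inv()*rot).as_rotvec()/.1).round(2),"shift now",(r.inv().apply(D)/.04).round(2),"shift after turn",(rot.inv().apply(D)/.04).round(2))
E
python3 - <<'E'
from h import *
k=np.array([.458,.1057,.114])
r=down(np.pi/2+YAW)
go(k+[0,0,.06],r); go(k+[0,0,-.02],r)
d=pickle.load(open("d0.pkl","rb"));T=d["top"]
print(cast(T,[[185,320],[425,312]],.11))
E
```

```text
t 0.1 TCP [0.1547 0.5533 0.2305] open 1.0 F [ 0.3  1.2 -0.3] grip 0.0
turn [-0.01 -0.01 -3.  ] shift now [-10.32  -8.73   1.42] shift after turn [ -7.28 -11.39   1.41]
t 0.1 TCP [0.1547 0.5533 0.2305] open 1.0 F [ 0.3  1.2 -0.3] grip 0.0
turn [-0.01 -0.01 -3.  ] shift now [-10.32  -8.73   3.42] shift after turn [ -7.28 -11.39   3.41]
[[ 0.29962628  0.28395371  0.11      ]
 [ 0.30180075 -0.25807563  0.11      ]]
```

Call:
carry_out(
  plan="0 0 0 0 0 -1; 0 0 0 0 0 -1; 0 0 0 0 0 -1; -0.5 -0.78 0 0 0 0; -0.5 -0.78 0 0 0 0; -0.5 -0.78 0 0 0 0; -0.5 -0.78 0 0 0 0; -0.5 -0.78 0 0 0 0",
  claw=-0.2,
)

```text
time_s: 0.77
eef_pos: [0.2594, 0.3989, 0.2309]
eef_rot: [-0.0, -0.014, 1.0, -0.0]
wrist_force: [1.2, -0.4, 0.1]
opening: 0.603
grasp_force: 0.0
```

Call:
carry_out(
  plan="-0.5 -0.78 0 0 0 0; -0.5 -0.78 0 0 0 0; -0.5 -0.78 0 0 0 0; -0.5 -0.78 0 0 0 0; -0.5 -0.78 0 0 0 0; -0.5 -0.78 0 0 0 0; -0.5 -0.78 0 0 0 0; -0.5 -0.78 0 0 0 0",
)

```text
time_s: 1.43
eef_pos: [0.4263, 0.1537, 0.2311]
eef_rot: [-0.0, -0.014, 1.0, 0.0]
wrist_force: [1.3, 0.5, 0.6]
opening: 0.601
grasp_force: 0.0
```

Call:
carry_out(
  plan="-0.5 -0.78 0.3 0 0 0; -0.2 -0.4 0.3 0 0 0; 0 0 0.3 0 0 0; 0 0 0.3 0 0 0; 0 0 0 0 0 0; 0 0 0 0 0 0; 0 0 0 0 0 0; 0 0 0 0 0 0",
)

```text
time_s: 2.1
eef_pos: [0.4556, 0.1093, 0.1842]
eef_rot: [0.001, -0.014, 1.0, -0.0]
wrist_force: [0.6, -0.1, -1.2]
opening: 0.6
grasp_force: 0.0
```

```bash
python3 - <<'E'
from h import *
from bench import ctrl
k=np.array([.458,.1057,.114])
r=down(np.pi/2+YAW)
go(k+[0,0,-.02],r)
c=ctrl.camera("wrist");pickle.dump(c,open("w1.pkl","wb"))
print(proj(c,k),-c["R"].T@c["t"])
cv2.imwrite("pics/w1.png",c["pixels"][:,:,::-1])
E
```

```text
t 2.1 TCP [0.4556 0.1093 0.1842] open 0.6 F [ 0.6 -0.1 -1.2] grip 0.0
turn [-0.    0.02  0.01] shift now [-0.05 -0.09  2.26] shift after turn [-0.06 -0.09  2.26]
[[315.50858305 253.60280258]] [0.38882032 0.106269   0.32644589]
```

View pics/w1.png

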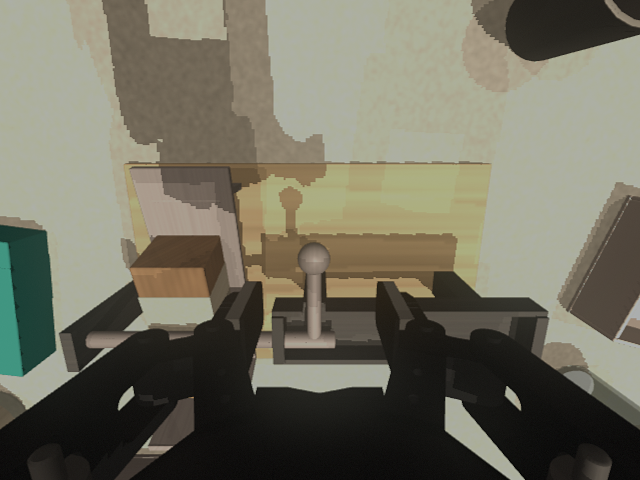

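The knob is at (314,258), within about 2 mm of my estimate and centred between the fingers. Next: descend and grip it.

Call:
carry_out(
  plan="-0.05 -0.05 0.4 0 0 0; -0.05 -0.05 0.4 0 0 0; 0 0 0.4 0 0 0; 0 0 0.4 0 0 0; 0 0 0.4 0 0 0; 0 0 0.27 0 0 0; 0 0 0 0 0 0; 0 0 0 0 0 0",
)

```text
time_s: 2.82
eef_pos: [0.4592, 0.1052, 0.0926]
eef_rot: [-0.0, -0.014, 1.0, 0.0]
wrist_force: [0.3, 0.1, -0.1]
opening: 0.599
grasp_force: 0.0
```

Call:
carry_out(
  plan="0 0 0 0 0 0; 0 0 0 0 0 0; 0 0 0 0 0 0; 0 0 0 0 0 0; 0 0 0 0 0 0; 0 0 0 0 0 0; 0 0 0 0 0 0; 0 0 0 0 0 0",
  claw=1,
)

```text
time_s: 3.48
eef_pos: [0.46, 0.1053, 0.0929]
eef_rot: [0.001, -0.014, 1.0, 0.0]
wrist_force: [3.2, 4.5, 1.4]
opening: 0.221
grasp_force: 58.5
```

Call:
carry_out(
  plan="0 0 -0.08 0 0 0; -0.01 0 -0.08 0 0 0; -0.01 0 -0.08 0 0 0; -0.015 0 -0.08 0 0 0; -0.02 0 -0.08 0 0 0; -0.02 0 -0.07 0 0 0; -0.02 0 -0.07 0 0 0; -0.03 0 -0.07 0 0 0",
)

```text
time_s: 4.15
eef_pos: [0.4604, 0.1052, 0.1152]
eef_rot: [-0.004, -0.014, 1.0, -0.0]
wrist_force: [-7.6, 1.4, -2.9]
opening: 0.218
grasp_force: 60.3
```

```bash
python3 - <<'E'
from h import *
from bench import ctrl
go([.46,.1053,.1],down(np.pi/2+YAW))
im=[ctrl.camera(n) for n in("wrist","side")]
a=cv2.resize(im[1]["pixels"][145:285,230:370],(480,480));b=im[0]["pixels"][100:400,180:480]
cv2.imwrite("pics/w2.png",np.hstack([a,np.pad(b,((0,180),(0,0),(0,0)))])[:,:,::-1])
E
```

```text
t 4.15 TCP [0.4604 0.1052 0.1152] open 0.218 F [-7.6  1.4 -2.9] grip 60.3
turn [-0.   -0.09  0.  ] shift now [0.01 0.   0.38] shift after turn [0.01 0.   0.38]
```

View pics/w2.png

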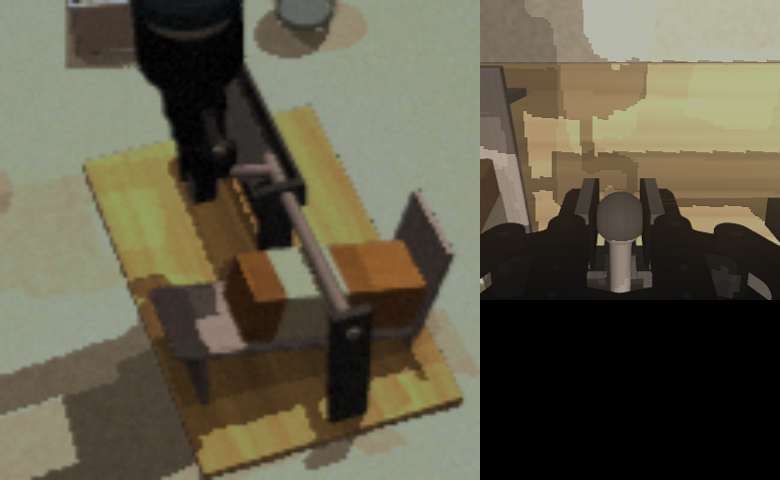

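The handle is rising with the ball held centred in the fingers. I continue the arc.

Call:
carry_out(
  plan="-0.03 0 -0.07 0 0 0; -0.035 0 -0.07 0 0 0; -0.035 0 -0.07 0 0 0; -0.04 0 -0.065 0 0 0; -0.045 0 -0.065 0 0 0; -0.05 0 -0.06 0 0 0; -0.05 0 -0.06 0 0 0; -0.05 0 -0.055 0 0 0",
)

```text
time_s: 4.92
eef_pos: [0.4744, 0.1057, 0.1369]
eef_rot: [-0.004, -0.014, 1.0, -0.0]
wrist_force: [-14.1, 0.6, 6.1]
opening: 0.215
grasp_force: 59.7
```

Call:
carry_out(
  plan="-0.05 0 -0.055 0 0 0; -0.06 0 -0.05 0 0 0; 0 0 0 0 0 0; 0 0 0 0 0 0; 0 0 0 0 0 0; 0 0 0 0 0 0; 0 0 0 0 0 0; 0 0 0 0 0 0",
)

```text
time_s: 5.58
eef_pos: [0.4777, 0.1059, 0.1414]
eef_rot: [-0.005, -0.014, 1.0, -0.0]
wrist_force: [-18.8, 2.2, 13.1]
opening: 0.222
grasp_force: 59.9
```

```bash
python3 - <<'E'
from h import *
from bench import ctrl
go([.46,.1053,.1],down(np.pi/2+YAW))
im=[ctrl.camera(n) for n in("wrist","side")]
a=cv2.resize(im[1]["pixels"][145:285,230:370],(480,480));b=im[0]["pixels"][100:400,180:480]
cv2.imwrite("pics/w3.png",np.hstack([a,np.pad(b,((0,180),(0,0),(0,0)))])[:,:,::-1])
E
```

```text
t 5.58 TCP [0.4777 0.1059 0.1414] open 0.222 F [-18.8   2.2  13.1] grip 59.9
turn [-0.   -0.1   0.01] shift now [ 0.43 -0.    1.04] shift after turn [ 0.44 -0.    1.04]
```

View pics/w3.png

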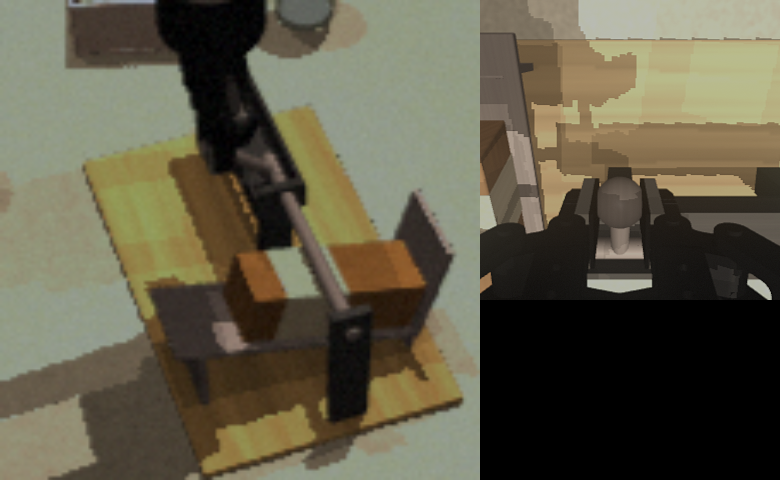

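The handle is steeply raised, with the ball still in the fingers. I lift a little more, then start the draw carefully.

Call:
carry_out(
  plan="0 0 -0.08 0 0 0; 0 0 -0.08 0 0 0; 0 0 -0.08 0 0 0; 0 0 0 0 0 0; 0 0.05 0 0 0 0; 0 0.1 0 0 0 0; 0 0.1 0 0 0 0; 0 0 0 0 0 0",
)

```text
time_s: 6.35
eef_pos: [0.4798, 0.1153, 0.152]
eef_rot: [-0.003, -0.014, 1.0, -0.001]
wrist_force: [-14.3, 0.1, 12.7]
opening: 0.215
grasp_force: 59.9
```

Call:
carry_out(
  plan="0 0.2 0 0 0 0; 0 0.3 0 0 0 0; 0 0.3 0 0 0 0; 0 0.3 0 0 0 0; 0 0.3 0 0 0 0; 0 0.3 0 0 0 0; 0 0.3 0 0 0 0; 0 0.2 0 0 0 0",
)

```text
time_s: 7.02
eef_pos: [0.4773, 0.2037, 0.152]
eef_rot: [-0.002, -0.014, 1.0, -0.001]
wrist_force: [-12.9, -2.0, 13.3]
opening: 0.214
grasp_force: 59.9
```

Call:
carry_out(
  plan="0 0.2 0 0 0 0; 0 0.2 0 0 0 0; 0 0.2 0 0 0 0; 0 0.2 0 0 0 0; 0 0.2 0 0 0 0; 0 0.15 0 0 0 0; 0 0 0 0 0 0; 0 0 0 0 0 0",
)

```text
time_s: 7.68
eef_pos: [0.4759, 0.2466, 0.1516]
eef_rot: [-0.003, -0.014, 1.0, -0.004]
wrist_force: [-14.0, -13.2, 12.1]
opening: 0.211
grasp_force: 60.2
```

```bash
python3 - <<'E'
from h import *
from bench import ctrl
go([.46,.1053,.1],down(np.pi/2+YAW))
im=[ctrl.camera(n) for n in("top","side")]
a=cv2.resize(im[1]["pixels"][145:285,230:370],(400,400),interpolation=2);b=cv2.resize(im[0]["pixels"][170:290,190:350],(400,300))
cv2.imwrite("pics/w4.png",np.hstack([a,np.pad(b,((0,100),(0,0),(0,0)))])[:,:,::-1])
print(proj(im[1],[rk((14,-78,113)),rk((14,62,113))]))
E
```

```text
t 7.68 TCP [0.4759 0.2466 0.1516] open 0.211 F [-14.  -13.2  12.1] grip 60.2
turn [-0.08 -0.06  0.01] shift now [ 0.49 -3.51  1.32] shift after turn [ 0.49 -3.52  1.29]
[[332.27154105 242.49716256]
 [313.05389121 202.85903872]]
```

View pics/w4.png

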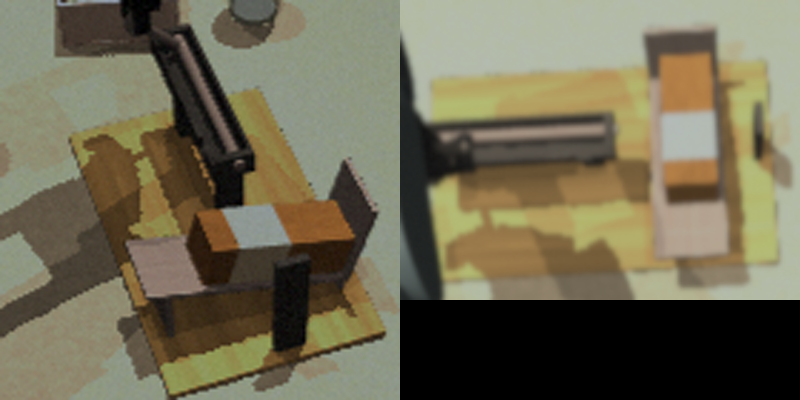

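The bolt is fully drawn: its rod now ends at the case mouth, clear of the stack. I release and retreat upward.

Call:
carry_out(
  plan="0 -0.05 0 0 0 0; 0 0 0 0 0 0; 0 0 0 0 0 0; 0 0 0 0 0 0; 0 0 0 0 0 0; 0 0 -0.2 0 0 0; 0 0 -0.4 0 0 0; 0 0 -0.4 0 0 0",
  claw=-0.3,
)

```text
time_s: 8.45
eef_pos: [0.4777, 0.2476, 0.1916]
eef_rot: [-0.001, -0.014, 1.0, -0.0]
wrist_force: [0.8, 0.6, 0.3]
opening: 0.656
grasp_force: 0.0
```

```bash
python3 - <<'E'
from h import *
print(cast(pickle.load(open("d0.pkl","rb"))["top"],[[388,190],[388,247],[400,218],[413,145]],.05))
go([.5662,-.3575,.15],down(np.pi/2-.1865))
go([.5662,-.3575,.15],down(-.1865))
E
```

```text
[[ 0.60911756 -0.19868714  0.05      ]
 [ 0.46456366 -0.19078727  0.05      ]
 [ 0.5364289  -0.22437022  0.05      ]
 [ 0.72623614 -0.26873812  0.05      ]]
t 8.45 TCP [0.4777 0.2476 0.1916] open 0.656 F [0.8 0.6 0.3] grip 0.0
turn [-0.   -0.01  2.14] shift now [ -1.8  -15.18   1.04] shift after turn [ -4.98 -14.46   1.04]
t 8.45 TCP [0.4777 0.2476 0.1916] open 0.656 F [0.8 0.6 0.3] grip 0.0
turn [-1.000e-02 -1.000e-02  1.785e+01] shift now [ -1.8  -15.18   1.04] shift after turn [-14.46   4.98   1.04]
```

Call:
carry_out(
  plan="0 0 -0.3 0 0 0; 0 0 0 0 0 1; 0 0 0 0 0 1; 0 0 0 0 0 0.14; -0.3 -0.87 0 0 0 0; -0.3 -0.87 0 0 0 0; -0.3 -0.87 0 0 0 0; -0.3 -0.87 0 0 0 0",
  claw=-1,
)

```text
time_s: 9.12
eef_pos: [0.4994, 0.1008, 0.2036]
eef_rot: [0.0, 0.091, 0.996, -0.0]
wrist_force: [1.2, 0.3, 0.7]
opening: 0.999
grasp_force: 0.0
```

Call:
carry_out(
  plan="-0.3 -0.87 0 0 0 0; -0.3 -0.87 0 0 0 0; -0.3 -0.87 0 0 0 0; -0.3 -0.87 0 0 0 0; -0.3 -0.87 0 0 0 0; -0.3 -0.87 0 0 0 0; -0.3 -0.87 0 0 0 0; -0.3 -0.87 0 0 0 0",
)

```text
time_s: 9.78
eef_pos: [0.5421, -0.1913, 0.2035]
eef_rot: [0.0, 0.092, 0.996, -0.0]
wrist_force: [-0.0, 0.3, 0.8]
opening: 1.001
grasp_force: 0.0
```

Call:
carry_out(
  plan="-0.3 -0.87 0 0 0 0; -0.3 -0.87 0 0 0 0; -0.3 -0.87 0 0 0 0; -0.3 -0.87 0 0 0 0; -0.2 -0.5 0 0 0 0; 0 0 0 0 0 0; 0 0 0 0 0 0; 0 0 0 0 0 0",
)

```text
time_s: 10.45
eef_pos: [0.5674, -0.3555, 0.2029]
eef_rot: [-0.0, 0.093, 0.996, 0.001]
wrist_force: [0.6, 0.2, -0.3]
opening: 0.998
grasp_force: 0.0
```

```bash
python3 - <<'E'
from h import *
from bench import ctrl
go([.5662,-.3575,.01],down(np.pi/2-.1865))
T=ctrl.camera("top");S=ctrl.camera("side");c=ctrl.camera("wrist")
r=R3.from_euler('z',-.1865)
q=np.array([.5662,-.3575,0])+r.apply([[.07,.025,.045],[.07,-.025,.045],[-.07,-.025,.045],[-.07,.025,.045],[-.07,.025,0],[-.07,-.025,0]])
im=c["pixels"].copy()
for p in proj(c,q): cv2.circle(im,tuple(p.round().astype(int).tolist()),3,(255,0,0),-1)
print(proj(c,q).round())
cv2.imwrite("pics/w5.png",im[:,:,::-1])
E
```

```text
t 10.45 TCP [ 0.5674 -0.3555  0.2029] open 0.998 F [ 0.6  0.2 -0.3] grip 0.0
turn [ 0.01 -0.01  0.01] shift now [ 0.02 -0.06  4.82] shift after turn [ 0.02 -0.06  4.82]
[[343. 291.]
 [291. 291.]
 [288. 141.]
 [346. 141.]
 [343. 142.]
 [292. 142.]]
```

View pics/w5.png

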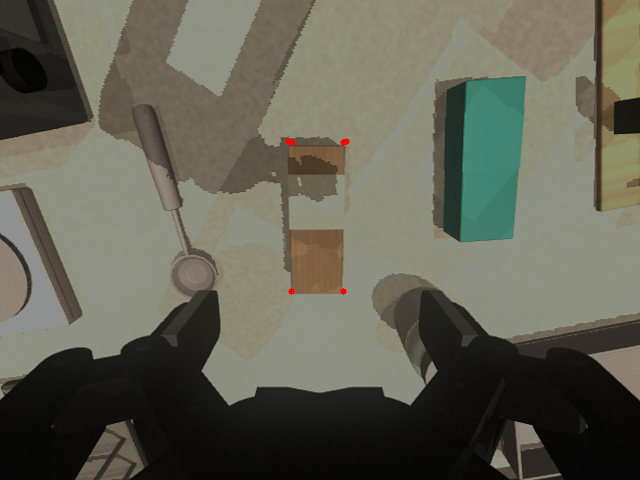

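The red marks fit the carton to within about 3 mm, so its centre is roughly 2.5 mm further along +x. Next: descend and grip it.

Call:
carry_out(
  plan="-0.04 -0.06 0.7 0 0 0; 0 0 0.8 0 0 0; 0 0 0.8 0 0 0; 0 0 0.8 0 0 0; 0 0 0.7 0 0 0; 0 0 0.5 0 0 0; 0 0 0.3 0 0 0; 0 0 0.15 0 0 0",
)

```text
time_s: 11.27
eef_pos: [0.5679, -0.3572, 0.0114]
eef_rot: [-0.001, 0.093, 0.996, 0.001]
wrist_force: [-0.2, -0.2, 0.8]
opening: 0.998
grasp_force: 0.0
```

Call:
carry_out(
  plan="0 0 0.1 0 0 0; 0 0 0 0 0 0; 0 0 0 0 0 0; 0 0 0 0 0 0; 0 0 0 0 0 0; 0 0 0 0 0 0; 0 0 0 0 0 0; 0 0 0 0 0 0",
  claw=1,
)

```text
time_s: 11.93
eef_pos: [0.5697, -0.3598, 0.0112]
eef_rot: [0.001, 0.093, 0.996, -0.001]
wrist_force: [-0.1, 0.2, 6.2]
opening: 0.575
grasp_force: 64.8
```

Call:
carry_out(
  plan="0 0 -0.1 0 0 0; 0 0 -0.2 0 0 0; 0 0 -0.4 0 0 0; 0 0 -0.6 0 0 0; 0 0 -0.8 0 0 0; 0 0 -0.8 0 0 0; 0 0 -0.8 0 0 0; 0 0 -0.8 0 0 0",
)

```text
time_s: 12.6
eef_pos: [0.5682, -0.3585, 0.1908]
eef_rot: [-0.0, 0.093, 0.996, 0.0]
wrist_force: [0.9, -0.4, -2.8]
opening: 0.572
grasp_force: 63.9
```

Call:
carry_out(
  plan="0 0 -0.6 0 0 0; 0 0 -0.4 0 0 -1; 0 0 0 0 0 -1; 0 0 0 0 0 -0.13; 0 0 0 0 0.9 0; 0 0 0 0 0.9 0; 0 0 0 0 0.82 0; 0 0 0 0 0 0",
)

```text
time_s: 13.27
eef_pos: [0.5692, -0.3575, 0.2259]
eef_rot: [-0.134, -0.013, 0.991, -0.0]
wrist_force: [0.7, 1.3, -2.9]
opening: 0.573
grasp_force: 64.0
```

```bash
cat >> h.py <<'E'
S15,C15=np.sin(.2618),np.cos(.2618)
def bed(x,y,z): return rk((x*C15+z*S15,y,60-x*S15+z*C15))
def rackdown(): return down(np.pi/2+YAW,.2618)
E
python3 - <<'E'
from h import *
# TCP for seated carton: grasp 8mm above underside at tip
print(bed(15,0,67.5)); go(bed(15,0,45+8),rackdown()); go(bed(0,0,45+8+30),rackdown())
E
```

```text
[0.53994756 0.01216279 0.12131769]
t 13.27 TCP [ 0.5692 -0.3575  0.2259] open 0.573 F [ 0.7  1.3 -2.9] grip 64.0
turn [ 0.03 -0.06 -0.01] shift now [-0.23  9.25  3.04] shift after turn [-0.21  9.26  3.01]
t 13.27 TCP [ 0.5692 -0.3575  0.2259] open 0.573 F [ 0.7  1.3 -2.9] grip 64.0
turn [ 0.03 -0.06 -0.01] shift now [0.15 9.25 2.29] shift after turn [0.16 9.26 2.26]
```

Call:
carry_out(
  plan="0 0.4 0 0 0 0; 0 0.8 0 0 0 0; 0 0.9 0 0 0 0; 0 0.9 0 0 0 0; 0 0.9 0 0 0 0; 0 0.9 0 0 0 0; 0 0.9 0 0 0 0; 0 0.9 0 0 0 0",
)

```text
time_s: 13.93
eef_pos: [0.5608, -0.0933, 0.2287]
eef_rot: [-0.13, -0.012, 0.991, -0.001]
wrist_force: [0.7, 0.2, -2.3]
opening: 0.577
grasp_force: 64.0
```

Call:
carry_out(
  plan="0 0.9 0 0 0 0; 0 0.9 0 0 0 0; 0 0.6 0 0 0 0; 0.1 0.2 0 0 0 0; 0 0 0 0 0 0; 0 0 0 0 0 0; 0 0 0 0 0 0; 0 0 0 0 0 0",
)

```text
time_s: 14.6
eef_pos: [0.5553, 0.0073, 0.2302]
eef_rot: [-0.13, -0.012, 0.991, -0.002]
wrist_force: [-0.2, -0.0, -3.0]
opening: 0.575
grasp_force: 63.9
```

```bash
python3 - <<'E'
from h import *
from bench import ctrl
go(bed(10,-1.5,45+11+12),rackdown())
o=ctrl.get_obs();w=o["eef_rot"];r=R3.from_quat([w[1],w[2],w[3],w[0]])
# expected held-carton underside centre at TCP + 11mm along tool z; corners
c0=o["eef_pos"]
P=[]
for sx in(-70,70):
  for sy in(-25,25):
    for dz in(11,-34): P.append(c0+r.apply([sx/1000,sy/1000,dz/1000]))
L=[bed(15+a,b,z) for a in(-70,70) for b in(-25,25) for z in(0,45)]
im=[]
for n,cr in(("side",(90,230,240,400)),("top",(150,270,250,370))):
    c=ctrl.camera(n);s=400/(cr[3]-cr[2]);
    i=cv2.resize(c["pixels"][cr[0]:cr[0]+int(cr[3]-cr[2])+40,cr[2]:cr[3]],None,fx=s,fy=s,interpolation=2)
    for X,col in((P,(255,0,0)),(L,(0,0,255))):
        for p in proj(c,X): cv2.circle(i,tuple(((p-[cr[2],cr[0]]+.5)*s).round().astype(int).tolist()),3,col,-1)
    im.append(np.pad(i,((0,600-len(i)),(0,0),(0,0))) if len(i)<600 else i[:600])
cv2.imwrite("pics/w6.png",np.hstack(im)[:,:,::-1])
E
```

```text
t 14.6 TCP [0.5553 0.0073 0.2302] open 0.575 F [-0.2 -0.  -3. ] grip 63.9
turn [ 0.01  0.   -0.03] shift now [-0.21  0.09  2.71] shift after turn [-0.21  0.1   2.71]
```

View pics/w6.png

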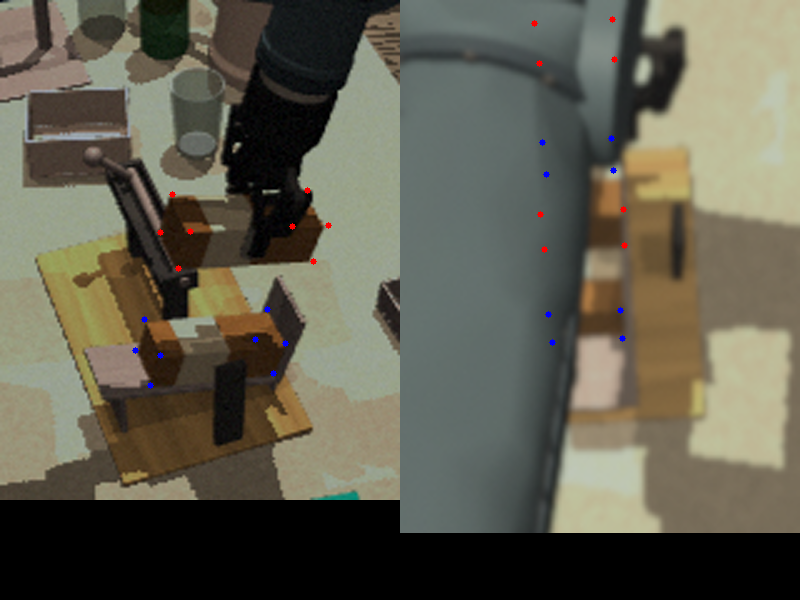

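The overlays fit both the held carton (red) and the lower one (blue) to about 1 px, or 1.5 mm. I descend along the bed normal.

Call:
carry_out(
  plan="0 0.1 0.4 0 0 0; 0 0 0.5 0 0 0; 0 0 0.5 0 0 0; 0 0 0.5 0 0 0; 0 0 0.4 0 0 0; 0 0 0.3 0 0 0; -0.1 0 0.1 0 0 0; -0.1 0 0 0 0 0",
)

```text
time_s: 15.37
eef_pos: [0.5345, 0.012, 0.1231]
eef_rot: [-0.131, -0.013, 0.991, -0.002]
wrist_force: [0.5, 0.9, -2.2]
opening: 0.575
grasp_force: 64.0
```

Call:
carry_out(
  plan="0 0 0.04 0 0 0; 0 0 0.04 0 0 0; 0 0 0.03 0 0 0; 0 0 0.03 0 0 0; 0 0 0.02 0 0 0; 0 0 0.02 0 0 0; 0 0 0 0 0 0; 0 0 0 0 0 0",
)

```text
time_s: 16.03
eef_pos: [0.5329, 0.0123, 0.1171]
eef_rot: [-0.131, -0.013, 0.991, -0.002]
wrist_force: [-0.5, 0.3, -2.5]
opening: 0.576
grasp_force: 64.0
```

```bash
python3 - <<'E'
from h import *
from bench import ctrl
go(bed(15,-1.5,45+11),rackdown())
print(rackdown().inv().apply(ctrl.get_obs()["wrist_force"]))
E
```

```text
t 16.03 TCP [0.5329 0.0123 0.1171] open 0.576 F [-0.5  0.3 -2.5] grip 64.0
turn [ 0.   -0.   -0.01] shift now [-0.14 -0.05  0.14] shift after turn [-0.14 -0.05  0.14]
[-0.15927584  0.32620304  2.50493847]
```

Call:
carry_out(
  plan="0 -0.03 0.02 0 0 0; 0 0 0.02 0 0 0; 0 0 0.02 0 0 0; 0 0 0.02 0 0 0; 0 0 0.01 0 0 0; 0 0 0.01 0 0 0; 0 0 0 0 0 0; 0 0 0 0 0 0",
)

```text
time_s: 16.7
eef_pos: [0.532, 0.011, 0.1131]
eef_rot: [-0.131, -0.013, 0.991, -0.002]
wrist_force: [-0.4, -1.0, -1.9]
opening: 0.574
grasp_force: 64.0
```

Call:
carry_out(
  plan="0 0 0.01 0 0 0; 0 0 0.01 0 0 0; 0 0 0.01 0 0 0; 0 0 0.01 0 0 0; 0 0 0 0 0 0; 0 0 0 0 0 0; 0 0 0 0 0 0; 0 0 0 0 0 0",
)

```text
time_s: 17.37
eef_pos: [0.532, 0.011, 0.1125]
eef_rot: [-0.13, -0.013, 0.991, -0.002]
wrist_force: [-1.2, 1.0, 6.0]
opening: 0.576
grasp_force: 64.9
```

Contact with the lower carton. I ease off a little and slide it to the backstop.

Call:
carry_out(
  plan="0 0 -0.015 0 0 0; -0.02 0 0 0 0 0; -0.02 0 0 0 0 0; -0.02 0 0 0 0 0; -0.02 0 0 0 0 0; -0.02 0 0 0 0 0; 0 0 0 0 0 0; 0 0 0 0 0 0",
)

```text
time_s: 18.03
eef_pos: [0.536, 0.011, 0.1115]
eef_rot: [-0.13, -0.013, 0.991, -0.002]
wrist_force: [-1.1, 0.4, 5.2]
opening: 0.575
grasp_force: 64.8
```

Call:
carry_out(
  plan="-0.015 0 0 0 0 0; -0.015 0 0 0 0 0; -0.015 0 0 0 0 0; 0 0 0 0 0 0; 0 0 0 0 0 0; 0 0 0 0 0 0; 0 0 0 0 0 0; 0 0 0 0 0 0",
)

```text
time_s: 18.7
eef_pos: [0.5377, 0.0111, 0.111]
eef_rot: [-0.13, -0.013, 0.991, -0.002]
wrist_force: [-1.0, 0.0, 4.1]
opening: 0.578
grasp_force: 64.9
```

Call:
carry_out(
  plan="-0.015 0 0 0 0 0; -0.015 0 0 0 0 0; -0.015 0 0 0 0 0; -0.015 0 0 0 0 0; 0 0 0 0 0 0; 0 0 0 0 0 0; 0 0 0 0 0 0; 0 0 0 0 0 0",
)

```text
time_s: 19.37
eef_pos: [0.54, 0.0111, 0.1104]
eef_rot: [-0.13, -0.013, 0.991, -0.002]
wrist_force: [-0.8, -0.3, 5.0]
opening: 0.573
grasp_force: 64.9
```

Call:
carry_out(
  plan="-0.01 0 0 0 0 0; -0.01 0 0 0 0 0; -0.01 0 0 0 0 0; 0 0 0 0 0 0; 0 0 0 0 0 0; 0 0 0 0 0 0; 0 0 0 0 0 0; 0 0 0 0 0 0",
)

```text
time_s: 20.03
eef_pos: [0.5411, 0.0111, 0.1101]
eef_rot: [-0.13, -0.013, 0.991, -0.002]
wrist_force: [-0.9, 0.8, 5.5]
opening: 0.573
grasp_force: 64.9
```

Call:
carry_out(
  plan="-0.015 0 0 0 0 0; -0.015 0 0 0 0 0; -0.015 0 0 0 0 0; -0.015 0 0 0 0 0; 0 0 0 0 0 0; 0 0 0 0 0 0; 0 0 0 0 0 0; 0 0 0 0 0 0",
)

```text
time_s: 20.7
eef_pos: [0.5415, 0.0111, 0.11]
eef_rot: [-0.133, -0.013, 0.991, -0.002]
wrist_force: [-9.1, -1.2, 13.1]
opening: 0.576
grasp_force: 65.4
```

```bash
python3 - <<'E'
from h import *
from bench import ctrl
go(bed(15,-1.5,45+11),rackdown())
print(rackdown().inv().apply(ctrl.get_obs()["wrist_force"]))
c=ctrl.camera("side");i=cv2.resize(c["pixels"][170:270,260:390],(780,600),interpolation=2)
cv2.imwrite("pics/w7.png",i[:,:,::-1])
E
```

```text
t 20.7 TCP [0.5415 0.0111 0.11  ] open 0.576 F [-9.1 -1.2 13.1] grip 65.4
turn [-0.   -0.04 -0.01] shift now [ 0.11 -0.01  0.02] shift after turn [ 0.11 -0.01  0.02]
[ 12.18544429  -0.98478074 -10.29666953]
```

View pics/w7.png

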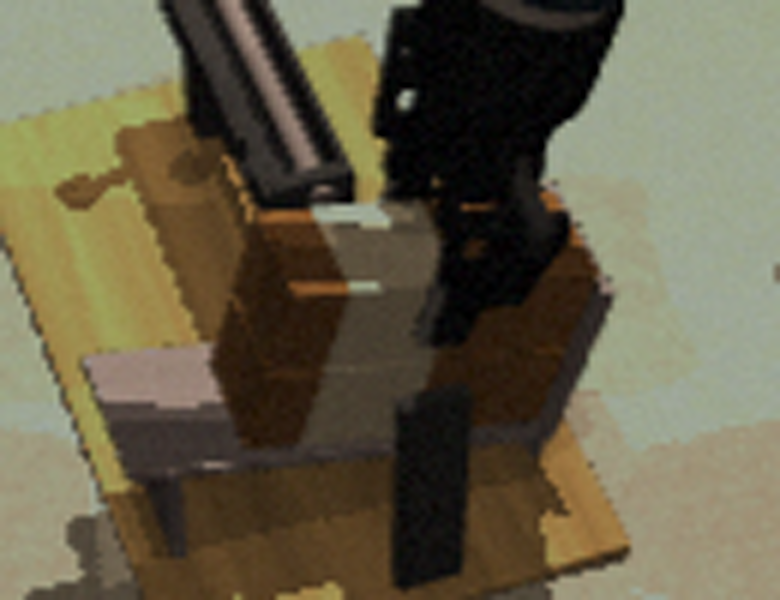

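The carton is seated flush on the lower one, with its end against the backstop (12 N). I relax the push, release and withdraw along the bed normal.

Call:
carry_out(
  plan="0.015 0 -0.01 0 0 0; 0.01 0 -0.01 0 0 0; 0 0 0 0 0 0; 0 0 0 0 0 0; 0 0 0 0 0 0; 0 0 0 0 0 0; 0 0 0 0 0 0; 0 0 0 0 0 0",
)

```text
time_s: 21.42
eef_pos: [0.5415, 0.0111, 0.11]
eef_rot: [-0.132, -0.013, 0.991, -0.002]
wrist_force: [-5.4, -1.3, 4.6]
opening: 0.574
grasp_force: 64.7
```

Call:
carry_out(
  plan="0 0 0 0 0 0; 0 0 0 0 0 0; 0 0 0 0 0 0; 0 0 0 0 0 0; 0 0 0 0 0 0; 0 0 0 0 0 0; 0 0 0 0 0 0; 0 0 0 0 0 0",
  claw=-0.6,
)

```text
time_s: 22.08
eef_pos: [0.5424, 0.0113, 0.1101]
eef_rot: [-0.131, -0.013, 0.991, -0.002]
wrist_force: [-0.2, -0.0, -0.6]
opening: 0.803
grasp_force: 0.0
```

Call:
carry_out(
  plan="0 0 -0.1 0 0 0; 0 0 -0.2 0 0 0; 0 0 -0.3 0 0 0; 0 0 -0.4 0 0 0; 0 0 -0.6 0 0 0; 0 0 -0.6 0 0 0; 0 0 -0.6 0 0 0; 0 0 -0.4 0 0 0",
)

```text
time_s: 22.75
eef_pos: [0.5772, 0.012, 0.2379]
eef_rot: [-0.128, -0.013, 0.992, -0.002]
wrist_force: [-0.4, -0.3, -0.0]
opening: 0.802
grasp_force: 0.0
```

Call:
carry_out(
  plan="0 -0.4 -0.4 0 0 0; 0 -0.8 0 0 0 0; 0 -0.8 0 0 0 0; 0 -0.8 0 0 0 0; 0 -0.8 0 0 0 0; 0 -0.4 0 0 0 0; 0 0 0 0 0 0; 0 0 0 0 0 0",
)

```text
time_s: 23.42
eef_pos: [0.584, -0.148, 0.2499]
eef_rot: [-0.13, -0.012, 0.991, -0.001]
wrist_force: [0.3, 1.5, 0.4]
opening: 0.798
grasp_force: 0.0
```

```bash
python3 - <<'E'
from h import *
from bench import ctrl
go(bed(15,-1.5,45+11),rackdown())
d=pickle.load(open("d0.pkl","rb"))
T=ctrl.camera("top");S=ctrl.camera("side")
a=cv2.resize(T["pixels"][170:290,190:350],(400,300),interpolation=2);a2=cv2.resize(T["pixels"],(400,300))
b=cv2.resize(S["pixels"][150:280,250:380],(400,400),interpolation=2)
im=np.hstack([np.vstack([a,a2]),np.pad(b,((0,200),(0,0),(0,0)))])
cv2.imwrite("pics/w8.png",im[:,:,::-1])
E
```

```text
t 23.42 TCP [ 0.584  -0.148   0.2499] open 0.798 F [0.3 1.5 0.4] grip 0.0
turn [ 0.01  0.01 -0.02] shift now [0.14 3.99 3.65] shift after turn [0.13 4.   3.65]
```

View pics/w8.png

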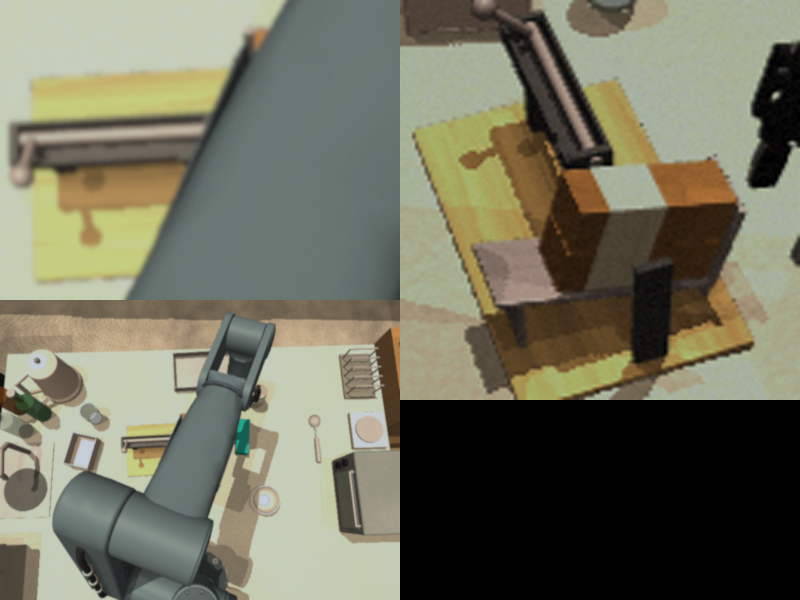

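The upper carton sits flush and square on the lower one against the backstop. The bolt is drawn with its handle raised, the other objects I can see look unmoved, and the robot is clear of everything.

```bash
python3 -c "
from bench import ctrl
print(ctrl.hand_in())"
```

```text
the job is handed in; nothing more can be done
None
```

The bolt is fully drawn and left drawn, the loose carton lies flat and square on the lower one against the backstop, and the job was handed in at about 23 s with the robot clear; no verdict came back.

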